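# Click the battery-well cap home with the pusher

## Robot

A 7-joint arm with a two-finger parallel gripper is mounted at the origin on a cart in front of the work surface, level with it; the furniture and walls round the work are solid. World frame = base frame: x ahead of the robot, y to its left, z up, the work surface at z = 0. Lengths are in m, angles in rad, forces in N, time in s.
With the tool pointing down it reaches from about 0.425 to 0.875 m from the base axis. Payload 4.7 kg.
Tool frame: the origin (TCP) lies where the fingers leave the gripper's body, on its centre line; the fingertips stand 70 mm ahead of it and the grasp point (between the pads) lies 51 mm ahead of it; z points along the fingers, y is the line along which they close (so a half turn about z gives the same grasp; the last joint's range is limited). The gripper opens to 87 mm and grips with 3 to 60 N. Pads are 19 mm wide; open, the fingers measure 117 mm over their backs; the gripper's body (75 mm by 190 mm) begins 51 mm behind the grasp point.
Start: joints at [-1.251, 0.321, -0.07, 1.45, 0.023, 1.371, -0.057], TCP at [0.196, 0.62, 0.292] pointing down, gripper open.
Joint ranges: [-2.86, 2.86], [-0.3, 2.09], [-1.38, 1.24], [0.06, 2.45], [-1.56, 4.7], [0.09, 2.05], [-2.69, 2.69]. Speed limits (rad/s): [2.57, 2.57, 3.14, 3.14, 3.14, 3.14, 3.14].

## Interface

Orientations are given as a rotation vector (axis times angle).
In Python, from bench import ctrl gives the robot as it stands.
- The arm moves only by the tool drive_tool, never from a script. Its argument "motion" is a list of rows, each a list of 3 entries, a list of its own where there are three numbers: the shift along the tool's x, y, z in cm, then the turn, a rotation vector about the tool's x, y, z in degrees, then the opening, from -1 (shut) to 1 (fully open). In form: [[[x, y, z], [ax, ay, az], claw], ...]. A call has 1 to 12 rows; each row shifts and turns the commanded pose from where the row before left it, along the tool's axes as they then stand; what a row does not reach is not made up. A row lasts 1/8 s, in which the tool goes at most 62.5 mm and 10.7 degrees, less where a joint would pass 70% of its speed; a pose out of reach is approached as far as the arm can. A call with a gripper value outside its range is refused whole. The fingers move at their own pace and stop on an object; "force" is the grip in N (left out, the last holds). Time passes only in rows, so rows that do not move let the fingers close. It gives the time, the measured TCP pose, the force, the opening and the grip force at its end, in the units of the state.
- ctrl.get_state(): the state, without advancing time (a new reading comes with each control period).
- ctrl.get_image(name): name is "scene" or "top"; returns the picture (480x640x3 uint8, red, green, blue); there is no depth.
- ctrl.calibration(name): a dict with "K" (3x3 intrinsics, pixels), "origin" and "attitude" of the camera in the world. Camera axes: x right, y up, looking along -z (the intrinsics and any distortion apply to the point x, -y, -z); pixel columns grow to the right and rows downward; lengths in m; the calibration is good to about 2 mm. A picture is of the moment at which its call begins. calibration takes no time and is no camera call.
- ctrl.close_job(): hands the job in; it is judged then, once.
The state is a dict: "time": time; "joint_positions": joint angles; "qd": joint speeds; "joint_torque": joint torques, N m; "position": TCP position; "tool_rot": TCP orientation; "ft_force": force on the tool from outside, world axes, zero at the start; "torque": the same for the moment, N m; "grip_width": opening from 0.0 (shut) to 1.0 (fully open); "grip_force": force on a finger pad.
Only numpy, scipy, OpenCV 4.12 (cv2) and the standard library are available. Lean on these libraries where they do the work, as an engineer would, in place of code of your own. Each camera call takes 0.05 s, during which the arm holds its last target. There are 200 camera calls.

## Task

Take the blue-handled pusher out of its black stand and use it to press the orange cap straight down the charging base's battery well, level, until it clicks under the ball catches and stays down by itself; how deep that is has to be felt, and neither the cap nor the base may be pressed with more than 25 N. Touch the cap with the pusher only, then put the pusher gently back upright and fully down in its stand, let go, and leave the bottles and the box alone.

Things in the scene. Friction and masses are not known exactly. Their poses are not given: they have to be found in the camera images.
- pusher_grip (a point): Middle of the loose pusher's blue square handle, 22 x 22 mm and 42 mm high, its sides along this point's x and y; z points up. The round blue shoulder's top (37 mm diameter) lies 21 mm and its underside 27 mm below this point, the flat end of the steel shaft 91 mm below. When pressing, the shoulder can bear against fingertips that stand just above it.
- stand_hole (a point): Centre of the hole's mouth in the top of the pusher's stand, a fixed black block 62 x 62 mm, 70 mm high, with an upright through hole of 23.5 mm diameter and a 3 mm chamfer. With the pusher fully down its shoulder lies on this top, so that the handle's middle is 27 mm above this point. z is up.
- well_mouth (a point): Centre of the upper rim of the battery well, an upright tube of 41.8 mm inner and 52 mm outer diameter, its rim 90 mm above the table. z is up, x and y along the sides of the base.
- cap_top (a point): Centre of the loose orange cap at the height of its rim's top; z is its upward axis. A round cup, 39 mm diameter, 8 mm high; a 24 mm recess in its top has a flat floor, where the pusher presses, 4 mm below this point. It starts level with the well's rim on a light spring plate and slides down the tube.
- cap: The same orange cap; origin at the centre of its underside. Passing the four sprung ball catches takes about 8 to 15 N at its peak, felt from about 12 mm before the cap is home; then the force drops to almost nothing as the balls snap over the rim; about 1 mm deeper a stiff rubber buffer (about 20 N per mm) stops the cap.
- spring_plate (a joint): How far the spring plate under the cap is pressed down, in m: 0 at the start. It pushes back with about 1 N at first and 5.5 N at 36 mm, and lifts the cap again unless it is caught. The ball catches click over the cap's rim at a stroke between 15 and 36 mm that depends on the cells fitted and cannot be seen. Once clicked, the cap stays at that stroke within about 1 mm.
- pusher: The whole pusher, 0.12 kg, 112 mm long; origin at the centre of the shaft's flat lower end, z up. Shaft 18 mm diameter and 64 mm long, then shoulder 37 mm diameter and 6 mm thick, then the square handle. Starts upright in the stand's hole with the shoulder on the stand's top, at any yaw.
- unit: The fixed white charging base, 110 x 130 mm and 64 mm high, from which the well's tube stands up; origin under its centre on the table. The well's axis lies 24 mm from the centre towards the base's -y.
- stand: The fixed black pusher stand; origin under its centre on the table.
- rinse_bottle_mid (a point): Bystander: small white bottle with blue cap, 32 mm diameter, 68 mm high; point half-way up. Stands loose behind the charging base.
- brown_bottle_mid (a point): Bystander: small brown glass bottle with white cap, 36 mm diameter, 75 mm high; point half-way up. Stands loose to the left of the charging base (places of the two bottles may be swapped).
- cover_box_mid (a point): Bystander: small white and green cardboard box, 41 x 90 x 45 mm; point at its centre. Loose, behind the stand.
- pusher_tip (a point): Centre of the pusher's flat lower end.

How it is judged:
On the way, in this order (a step that is already met when the one before it is completed fails the run):
1. the pusher is lifted clear of its stand (z of pusher_tip in the frame of stand_hole above 0.005 m), for 0.1 s.
2. the cap is pressed down the well with the pusher (value of joint spring_plate above 0.0135 m and contact force between pusher and cap above 0.5 N), for 0.1 s.
At the end, for the whole second after the job is handed in: The cap is caught down the well by itself (spring plate down over 13.5 mm, cap level within 0.06 rad, within 4 mm of the axis, at rest), and the pusher stands released and still in its stand: upright within 0.06 rad, within 7 mm of the hole's centre, shoulder within 3 mm of the top (value of joint spring_plate above 0.0135 m and angle between each of cap, pusher's own z axis and vertical below 0.06 rad and horizontal distance between cap_top and well_mouth below 0.004 m and linear speed of each of cap, pusher below 0.01 m/s and horizontal distance between pusher_grip and stand_hole below 0.007 m and z of pusher_grip in the frame of stand_hole below 0.03 m); the robot touches nothing.
It fails at once if the pusher presses on the cap or the charging base with more than 25 N (contact force between pusher and cap above 25 N or contact force between pusher and unit above 25 N).
It fails at once if the fingers or the arm touch the cap (contact force between any of the fingers, the arm and cap above 0.5 N).
It fails at once if the pusher is dropped into the stand (horizontal distance between pusher_grip and stand_hole below 0.01 m and linear speed of pusher above 0.6 m/s).
It fails at once if a bottle or the box is moved more than 20 mm (distance of any of rinse_bottle_mid, brown_bottle_mid, cover_box_mid from where it was at the start of the episode above 0.02 m).
It also fails if it takes over 70 s, if anything falls off the work surface, if the arm or the gripper's body presses on something with over 40 N, if the wrist force passes 120 N, or if a joint passes its speed limit or range.

## Working session

There is one attempt and no reset: what is moved stays moved. The work goes in short steps, Python scripts to look and compute and a tool call to move; the robot and the scene stay as the last step left them, time stands still between calls to the robot, and variables do not carry over. Pictures are saved under pics/ and viewed, at most 10 in all, crops included, and the job is handed in when it is done.

Besides the shell and the picture viewer there is one more tool, called after ">>>" as name(argument=value, ...), one argument or row to a line, values as JSON. drive_tool: Moves the arm, as the interface text tells. Its arguments: {"type":"object","properties":{"motion":{"type":"array","items":{"type":"array"}},"force":{"type":"number"}},"required":["motion"]}

```bash
mkdir -p pics
python3 - <<'E'
from bench import ctrl
import cv2
for n in("scene","top"):
    cv2.imwrite(f"pics/{n}0.png",ctrl.get_image(n)[:,:,::-1]); print(n,ctrl.calibration(n))
s=ctrl.get_state();print(s)
E
```

```text
scene {'K': array([[460.26910026,   0.        , 329.00894589],
       [  0.        , 460.26910026, 236.84153046],
       [  0.        ,   0.        ,   1.        ]]), 'origin': array([ 0.15034119, -0.44458375,  0.69003923]), 'attitude': array([ 0.72943351, -0.28579117, -0.7380874 ])}
top {'K': array([[507.14598158,   0.        , 320.86804054],
       [  0.        , 507.14598158, 236.3125725 ],
       [  0.        ,   0.        ,   1.        ]]), 'origin': array([ 5.08047645e-01, -6.00154298e-04,  1.20515638e+00]), 'attitude': array([ 0.04185032, -0.05664909, -1.55817839])}
{'time': 0.1, 'joint_positions': array([-1.25088618,  0.32175616, -0.07010898,  1.45159543,  0.02260661,
        1.37078775, -0.0569199 ]), 'qd': array([-0.00028181,  0.00068039, -0.0007976 , -0.00239337, -0.00038337,
       -0.00040362, -0.00101926]), 'joint_torque': array([-9.42073802e-05, -4.92574990e+01, -4.05846443e-01, -3.13395488e+01,
       -6.43493794e-02,  3.95405455e-02,  8.10280517e-05]), 'position': array([0.19560364, 0.61946151, 0.29124494]), 'tool_rot': array([-4.78417370e-01, -3.10477275e+00,  2.74964915e-03]), 'ft_force': array([ 0.41527091, -0.63602315, -0.70645287]), 'torque': array([-0.05011647,  0.02715648, -0.02377534]), 'grip_force': 0.0, 'grip_width': 1.0022567882059448}
```

View pics/scene0.png

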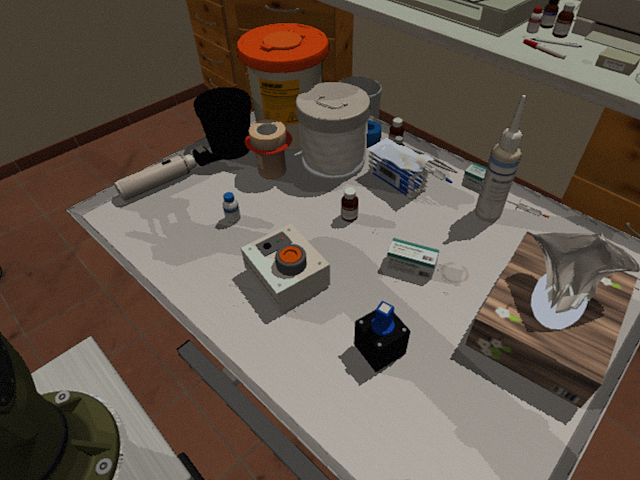

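View pics/top0.png

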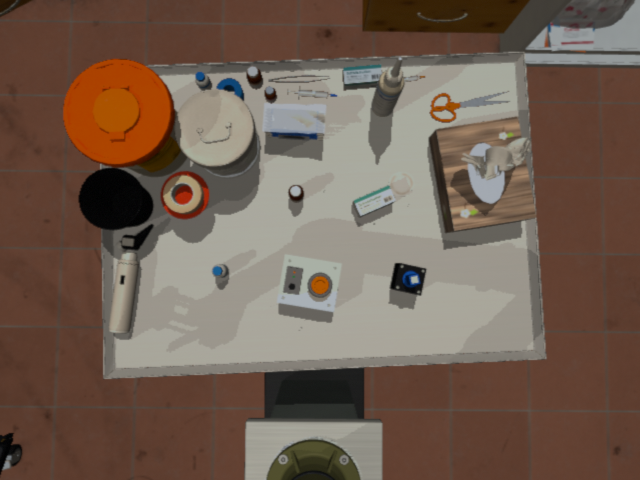

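The scene view shows the base with its cap at (291,256) and the stand with the blue handle at (385,318). In the top view the cap is at (319,285) and the pusher at (413,279). I'll zoom in for handle yaw and exact centres.

```bash
cat > h.py <<'E'
import numpy as np, cv2
from scipy.spatial.transform import Rotation as R
from bench import ctrl
def ray(n,u,v):
    c=ctrl.calibration(n);K=c["K"]
    d=np.array([(u-K[0,2])/K[0,0],-(v-K[1,2])/K[1,1],-1.])
    return c["origin"],R.from_rotvec(c["attitude"]).apply(d)
def at(n,u,v,z):
    o,d=ray(n,u,v); return o+d*(z-o[2])/d[2]
def proj(n,p):
    c=ctrl.calibration(n);q=R.from_rotvec(c["attitude"]).inv().apply(np.asarray(p)-c["origin"])
    K=c["K"];return np.stack([K[0,2]+K[0,0]*q[...,0]/-q[...,2],K[1,2]-K[1,1]*q[...,1]/-q[...,2]],-1)
def crop(img,u,v,w,h,s): 
    return cv2.resize(img[v:v+h,u:u+w],None,fx=s,fy=s,interpolation=cv2.INTER_CUBIC)
def cen(img,hsvlo,hsvhi,box):
    u,v,w,h=box; m=cv2.inRange(cv2.cvtColor(img,cv2.COLOR_BGR2HSV)[v:v+h,u:u+w],hsvlo,hsvhi)
    y,x=np.nonzero(m); return (x.mean()+u,y.mean()+v,len(x))
E
python3 - <<'E'
from h import *
t=cv2.imread("pics/top0.png");s=cv2.imread("pics/scene0.png")
a=np.hstack([crop(t,388,260,40,40,10),crop(s,350,295,64,64,6.25)])
cv2.imwrite("pics/z0.png",a)
u=cen(t,(3,150,90),(22,255,255),(305,270,30,30));v=cen(s,(3,150,90),(22,255,255),(270,240,40,35))
print(u,v,at("top",*u[:2],.09),at("scene",*v[:2],.09))
b=cen(t,(100,120,60),(130,255,255),(395,265,30,30));print(b,at("top",*b[:2],.1))
E
```

```text
(np.float64(319.5335968379447), np.float64(284.57707509881425), 253) (np.float64(289.9484536082474), np.float64(254.25085910652922), 291) [ 0.47230373 -0.00903609  0.09      ] [ 0.46999185 -0.01017249  0.09      ]
(np.float64(409.9746835443038), np.float64(277.88607594936707), 158) [ 0.48937406 -0.20559     0.1       ]
```

View pics/z0.png

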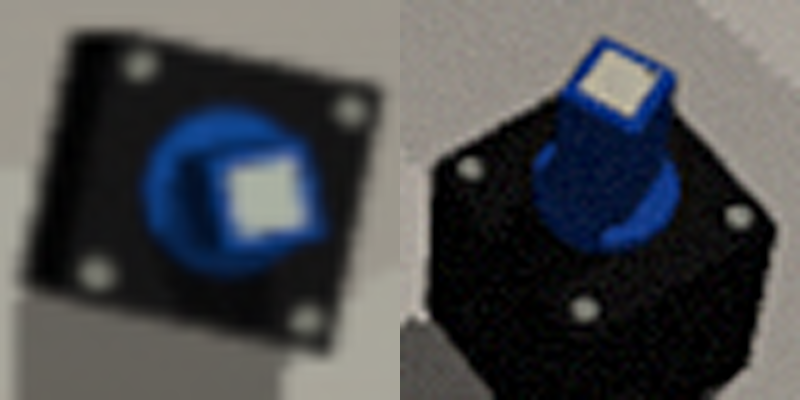

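Left crop: screws at (141,65), (350,110), (97,273), (307,320) and white label corners near (230,165), (298,155), (308,235), (240,245). Right crop: handle top corners at (605,38), (676,75), (640,130), (565,92).

Run:
```python
from h import *
T=lambda p,z:at("top",388+(p[0]+.5)/10-.5,260+(p[1]+.5)/10-.5,z)
S=lambda p,z:at("scene",350+(p[0]-400+.5)/6.25-.5,295+(p[1]+.5)/6.25-.5,z)
sc=np.array([T(p,.07) for p in[(141,65),(350,110),(97,273),(307,320)]]);print("stand top",sc.mean(0))
sc=np.array([S(p,.07) for p in[(470,168),(740,216),(585,310)]]);print(sc,"stand scene",(sc[0]+sc[1])/2,(sc))
for f,c in((T,[(230,165),(298,155),(308,235),(240,245)]),(S,[(605,38),(676,75),(640,130),(565,92)])):
    c=np.array([f(p,.118) for p in c]);e=np.roll(c,-1,0)-c
    print(c.mean(0),np.degrees(np.arctan2(e[:,1],e[:,0]))%90,np.linalg.norm(e,axis=1))
s=ctrl.get_state();print(R.from_rotvec(s["tool_rot"]).as_matrix().round(3))
```

```text
stand top [ 0.48697253 -0.21104921  0.07      ]
[[ 0.4668757  -0.18287418  0.07      ]
 [ 0.5044878  -0.23994393  0.07      ]
 [ 0.4569412  -0.23039187  0.07      ]] stand scene [ 0.48568175 -0.21140905  0.07      ] [[ 0.4668757  -0.18287418  0.07      ]
 [ 0.5044878  -0.23994393  0.07      ]
 [ 0.4569412  -0.23039187  0.07      ]]
[ 0.48624289 -0.21184954  0.118     ] [8.97784391 7.15572884 8.96086512 7.20338893] [0.01476831 0.01717921 0.01475388 0.01717439]
[ 0.48563508 -0.21234314  0.118     ] [11.49230399 13.0870259  12.87516818 11.16912075] [0.01954014 0.01859259 0.02017101 0.01907248]
[[-0.954  0.301 -0.   ]
 [ 0.301  0.954 -0.002]
 [-0.    -0.002 -1.   ]]
```

>>> drive_tool(
  motion=[
    [[0, 0, 0], [0, 0, 10.4], 1],
    [[0, 0, 0], [0, 0, 10.4], 1],
    [[0, 0, 0], [0, 0, 10.4], 1],
    [[0, 0, 0], [0, 0, 10.4], 1],
    [[0, 0, 0], [0, 0, 10.4], 1],
    [[0, 0, 0], [0, 0, 10.4], 1],
    [[-5, 2.9, 0], [0, 0, 0], 1],
    [[-5, 2.9, 0], [0, 0, 0], 1],
    [[-5, 2.9, 0], [0, 0, 0], 1],
    [[-5, 2.9, 0], [0, 0, 0], 1],
    [[-5, 2.9, 0], [0, 0, 0], 1],
    [[-5, 2.9, 0], [0, 0, 0], 1],
  ],
  force=40,
)

```text
time: 1.6
position: [0.4204, 0.3532, 0.292]
tool_rot: [-2.017, -2.408, 0.0]
ft_force: [1.0, 0.1, -0.4]
grip_width: 1.001
grip_force: 0.0
```

>>> drive_tool(
  motion=[
    [[-4.7, -0.3, 0], [0, 0, 0], 1],
    [[-4.7, -0.3, 0], [0, 0, 0], 1],
    [[-4.7, -0.3, 0], [0, 0, 0], 1],
    [[-4.7, -0.3, 0], [0, 0, 0], 1],
    [[-4.7, -0.3, 0], [0, 0, 0], 1],
    [[-4.7, -0.3, 0], [0, 0, 0], 1],
    [[-4.7, -0.3, 0], [0, 0, 0], 1],
    [[-4.7, -0.3, 0], [0, 0, 0], 1],
    [[-4.7, -0.3, 0], [0, 0, 0], 1],
    [[-4.7, -0.3, 0], [0, 0, 0], 1],
    [[-4.7, -0.3, 0], [0, 0, 0], 1],
    [[0, 0, 0], [0, 0, 0], 1],
  ],
)

```text
time: 3.1
position: [0.4767, -0.1641, 0.2922]
tool_rot: [2.026, 2.4, -0.002]
ft_force: [0.4, -0.8, -0.3]
grip_width: 1.0
grip_force: 0.0
```

```bash
cat >> h.py <<'E'
def go(p,yaw):
    "shift in cm in tool axes to TCP p; turn (deg) to level tool with y at yaw"
    s=ctrl.get_state();r=R.from_rotvec(s["tool_rot"]);a=np.radians(yaw)
    y=np.array([np.cos(a),np.sin(a),0]);z=np.array([0,0,-1.]);g=R.from_matrix(np.stack([np.cross(y,z),y,z],1))
    print("t",s["time"],"pos",s["position"].round(4),"F",s["ft_force"].round(2),"shift",(r.inv().apply(np.array(p)-s["position"])*100).round(2),
     "turn",np.degrees((r.inv()*g).as_rotvec()).round(2),"w",round(s["grip_width"],3),"q",s["joint_positions"].round(2))
E
python3 -c "
from h import *
go([.486,-.2115,.148],10)"
```

```text
t 3.1 pos [ 0.4767 -0.1641  0.2922] F [ 0.36 -0.78 -0.31] shift [-4.8   0.13 14.43] turn [-0.03  0.1  -0.35] w 1.0 q [-0.57 -0.02  0.85  1.83  0.02  1.32  0.44]
```

>>> drive_tool(
  motion=[
    [[-2.4, 0, 0], [0, 0, 0], 1],
    [[-2.4, 0.1, 0], [0, 0, 0], 1],
    [[0, 0, 4], [0, 0, 0], 1],
    [[0, 0, 4], [0, 0, 0], 1],
    [[0, 0, 3], [0, 0, 0], 1],
    [[0, 0, 2], [0, 0, 0], 1],
    [[0, 0, 0.9], [0, 0, 0], 1],
    [[0, 0, 0], [0, 0, 0], 1],
  ],
)

```text
time: 4.1
position: [0.4868, -0.2063, 0.1529]
tool_rot: [-2.016, -2.408, 0.001]
ft_force: [-0.3, 0.7, -0.6]
grip_width: 1.001
grip_force: 0.0
```

```bash
python3 -c "
from h import *
go([.486,-.2115,.1475],10)
s=ctrl.get_image('scene')[:,:,::-1];t=ctrl.get_image('top')[:,:,::-1]
cv2.imwrite('pics/a.png',np.hstack([crop(t,380,250,60,60,6.6),crop(s,340,280,80,80,5)[:396]]))"
```

```text
t 4.1 pos [ 0.4868 -0.2063  0.1529] F [-0.26  0.67 -0.56] shift [-0.5  -0.17  0.54] turn [-0.05 -0.03  0.12] w 1.001 q [-0.44  0.25  0.88  1.94 -0.22  1.06  0.72]
```

View pics/a.png

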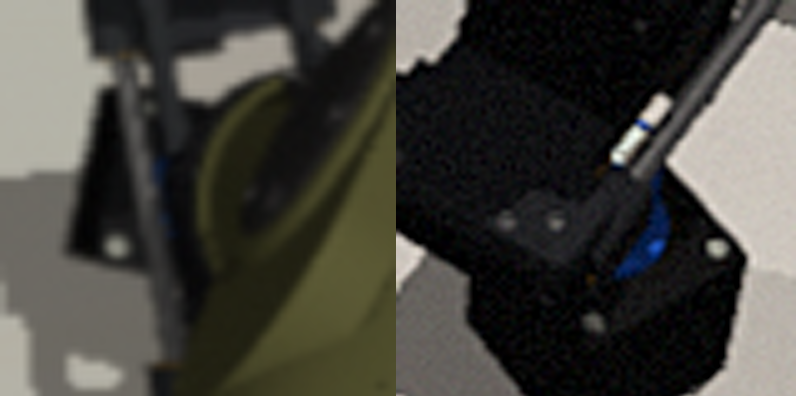

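The fingers straddle the handle, but the pose is about 5 mm short in each of x and z. I'll correct that and close.

>>> drive_tool(
  motion=[
    [[-0.5, -0.1, 0], [0, 0, 0], 1],
    [[0, 0, 0.5], [0, 0, 0], 1],
    [[0, 0, 0], [0, 0, 0], 1],
  ],
)

```text
time: 4.58
position: [0.4866, -0.212, 0.148]
tool_rot: [-2.018, -2.407, 0.0]
ft_force: [-0.0, -0.0, -0.4]
grip_width: 1.002
grip_force: 0.0
```

```bash
python3 -c "
from h import *
go([.486,-.2115,.1475],10)"
```

```text
t 4.575 pos [ 0.4866 -0.212   0.148 ] F [-0.04 -0.04 -0.37] shift [ 0.06 -0.05  0.05] turn [-0.02 -0.02  0.06] w 1.002 q [-0.42  0.26  0.88  1.94 -0.23  1.05  0.74]
```

>>> drive_tool(
  motion=[
    [[0, 0, 0], [0, 0, 0], 0],
    [[0, 0, 0], [0, 0, 0], -0.3],
    [[0, 0, 0], [0, 0, 0], -0.6],
    [[0, 0, 0], [0, 0, 0], -1],
    [[0, 0, 0], [0, 0, 0], -1],
    [[0, 0, 0], [0, 0, 0], -1],
    [[0, 0, 0], [0, 0, 0], -1],
    [[0, 0, 0], [0, 0, 0], -1],
  ],
  force=40,
)

```text
time: 5.58
position: [0.4866, -0.212, 0.1482]
tool_rot: [-2.018, -2.408, 0.0]
ft_force: [-0.8, 0.0, 1.2]
grip_width: 0.248
grip_force: 40.0
```

>>> drive_tool(
  motion=[
    [[0, 0, -0.5], [0, 0, 0], -1],
    [[0, 0, -1], [0, 0, 0], -1],
    [[0, 0, -1.5], [0, 0, 0], -1],
    [[0, 0, -2], [0, 0, 0], -1],
    [[0, 0, -2], [0, 0, 0], -1],
    [[0, 0, -2], [0, 0, 0], -1],
    [[0, 0, -2], [0, 0, 0], -1],
    [[0, 0, -1], [0, 0, 0], -1],
    [[0, 0, 0], [0, 0, 0], -1],
    [[0, 0, 0], [0, 0, 0], -1],
  ],
)

```text
time: 6.82
position: [0.4864, -0.2118, 0.2676]
tool_rot: [-2.017, -2.407, 0.001]
ft_force: [-1.1, 0.1, -1.2]
grip_width: 0.254
grip_force: 40.0
```

```bash
python3 -c "
from h import *
go([.471,-.0095,.268],10)
s=ctrl.get_image('scene')[:,:,::-1];cv2.imwrite('pics/b.png',crop(s,300,160,160,120,5))"
```

```text
t 6.825 pos [ 0.4864 -0.2118  0.2676] F [-1.13  0.07 -1.18] shift [20.19  2.02 -0.03] turn [-0.05 -0.03  0.09] w 0.254 q [-0.5   0.1   0.92  1.81 -0.08  1.28  0.62]
```

View pics/b.png

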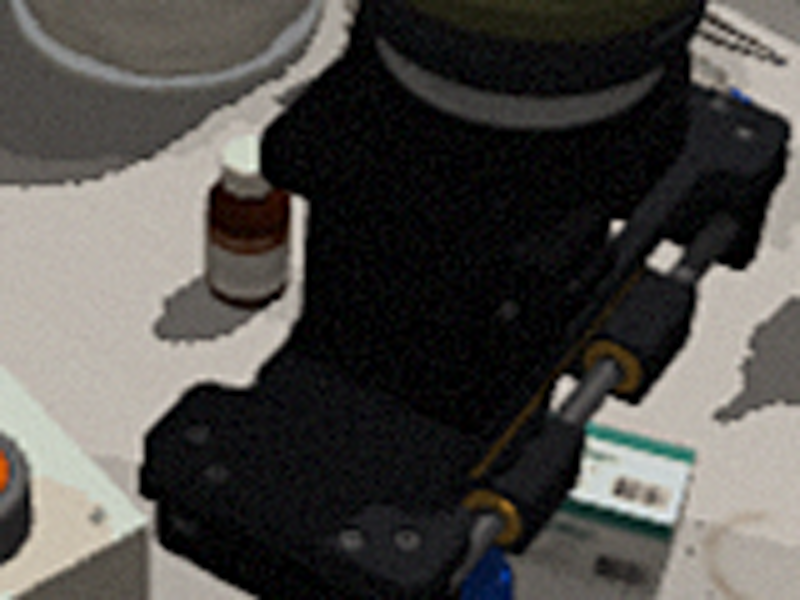

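>>> drive_tool(
  motion=[
    [[1.5, 0.2, 0], [0, 0, 0], -1],
    [[3, 0.3, 0], [0, 0, 0], -1],
    [[4, 0.4, 0], [0, 0, 0], -1],
    [[4, 0.4, 0], [0, 0, 0], -1],
    [[4, 0.4, 0], [0, 0, 0], -1],
    [[2.7, 0.3, 0], [0, 0, 0], -1],
    [[1, 0, 0], [0, 0, 0], -1],
    [[0, 0, 1], [0, 0, 0], -1],
    [[0, 0, 1], [0, 0, 0], -1],
    [[0, 0, 0], [0, 0, 0], -1],
    [[0, 0, 0], [0, 0, 0], -1],
  ],
)

```text
time: 8.25
position: [0.4712, -0.0104, 0.2482]
tool_rot: [2.019, 2.407, -0.0]
ft_force: [0.3, 0.7, -0.8]
grip_width: 0.252
grip_force: 40.0
```

```bash
python3 -c "
from h import *
go([.4713,-.0098,.25],10)
s=ctrl.get_image('scene')[:,:,::-1];cv2.imwrite('pics/c0.png',s);cv2.imwrite('pics/c.png',crop(s,250,200,80,60,10))"
```

```text
t 8.25 pos [ 0.4712 -0.0104  0.2482] F [ 0.33  0.7  -0.81] shift [ 0.05  0.02 -0.18] turn [-0.01  0.01  0.01] w 0.252 q [-0.74 -0.07  0.69  1.96  0.05  1.24  0.11]
```

View pics/c.png

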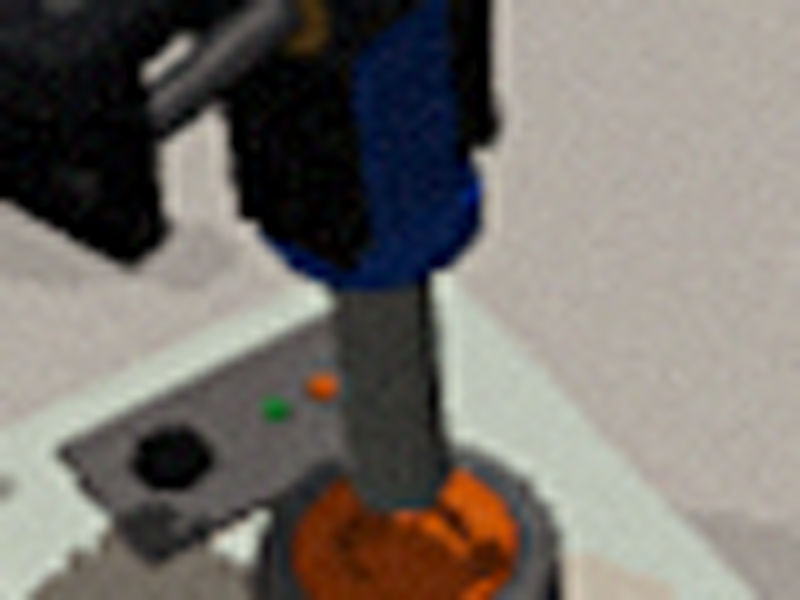

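Shaft end seen: left bottom edge at crop (357,495), right (448,490), lowest arc about (405,512). The well sits below it around (410,550). Now I'll compare projections of both circles in the same camera.

Run:
```python
from h import *
a=np.linspace(0,2*np.pi,72)
def circ(c,r): return np.stack([c[0]+r*np.cos(a),c[1]+r*np.sin(a),c[2]+0*a],-1)
q=(proj("scene",circ([.4712,-.0104,.1062],.009))-[250,200]+.5)*10-.5
print("tip pred: x",q[:,0].min(),q[:,0].max(),"ymax",q[:,1].max())
for n,box in(("scene",(265,235,50,42)),("top",(305,270,30,30))):
    im=cv2.imread(f"pics/{n}0.png");u,v,w,h=box
    hs=cv2.cvtColor(im,cv2.COLOR_BGR2HSV)[v:v+h,u:u+w];m=cv2.inRange(hs,(3,130,50),(25,255,255))
    m=cv2.resize(m,None,fx=8,fy=8,interpolation=cv2.INTER_LINEAR);m=(m>127).astype(np.uint8)
    k=max(cv2.findContours(m,0,1)[0],key=cv2.contourArea);e=cv2.minAreaRect(cv2.convexHull(k));f=cv2.fitEllipse(cv2.convexHull(k))
    x,y,ww,hh=cv2.boundingRect(k);g=lambda t,o:(t+.5)/8-.5+o
    b=np.array([g(x,u),g(x+ww,u),g(y,v),g(y+hh,v)])
    c=np.array([*( [.471,-.0095] if 1 else 0),.09]);p=proj(n,circ(c,.0195))
    pb=[p[:,0].min(),p[:,0].max(),p[:,1].min(),p[:,1].max()]
    print(n,"seen",b.round(2),"pred",np.round(pb,2)); o=(g(f[0][0],u),g(f[0][1],v))
    print(" ellipse",np.round(o,2),at(n,*o,.09).round(4)," bbox",at(n,(b[0]+b[1])/2,(b[2]+b[3])/2,.09).round(4))
```

```text
tip pred: x 351.0878166361932 455.73758874417376 ymax 520.2962577133949
scene seen [278.56 301.56 245.56 262.56] pred [278.96 301.29 245.54 262.22]
 ellipse [290.07 254.16] [ 0.4703 -0.0102  0.09  ]  bbox [ 0.4704 -0.01    0.09  ]
top seen [310.56 328.56 275.56 293.56] pred [310.83 328.64 276.25 294.12]
 ellipse [319.5  284.66] [ 0.4721 -0.009   0.09  ]  bbox [ 0.4723 -0.0091  0.09  ]
```

>>> drive_tool(
  motion=[
    [[0, 0, 0.5], [0, 0, 0], -1],
    [[0, 0, 0.5], [0, 0, 0], -1],
    [[0, 0, 0.3], [0, 0, 0], -1],
    [[0, 0, 0.2], [0, 0, 0], -1],
    [[0, 0, 0], [0, 0, 0], -1],
    [[0, 0, 0], [0, 0, 0], -1],
  ],
)

```text
time: 9.05
position: [0.4712, -0.0096, 0.2334]
tool_rot: [2.017, 2.408, 0.0]
ft_force: [-0.8, 1.6, -1.1]
grip_width: 0.247
grip_force: 40.0
```

>>> drive_tool(
  motion=[
    [[0, 0, 0.2], [0, 0, 0], -1],
    [[0, 0, 0.2], [0, 0, 0], -1],
    [[0, 0, 0.2], [0, 0, 0], -1],
    [[0, 0, 0.2], [0, 0, 0], -1],
    [[0, 0, 0], [0, 0, 0], -1],
    [[0, 0, 0], [0, 0, 0], -1],
  ],
)

```text
time: 9.8
position: [0.4711, -0.0097, 0.2253]
tool_rot: [-2.018, -2.408, -0.0]
ft_force: [-0.1, 0.0, -0.0]
grip_width: 0.251
grip_force: 40.0
```

>>> drive_tool(
  motion=[
    [[0, 0, 0.2], [0, 0, 0], -1],
    [[0, 0, 0.2], [0, 0, 0], -1],
    [[0, 0, 0], [0, 0, 0], -1],
    [[0, 0, 0], [0, 0, 0], -1],
  ],
)

```text
time: 10.3
position: [0.4712, -0.0096, 0.2213]
tool_rot: [2.018, 2.408, 0.0]
ft_force: [0.4, 0.3, -0.0]
grip_width: 0.248
grip_force: 40.0
```

```bash
python3 -c "
from h import *
go([.4712,-.0098,.2213],10)
s=ctrl.get_image('scene')[:,:,::-1];cv2.imwrite('pics/d.png',crop(s,250,210,80,60,10))"
```

```text
t 10.3 pos [ 0.4712 -0.0096  0.2213] F [ 0.39  0.33 -0.01] shift [-0.01 -0.01  0.  ] turn [ 0.01 -0.    0.08] w 0.248 q [-0.74 -0.04  0.7   1.99  0.03  1.18  0.12]
```

View pics/d.png

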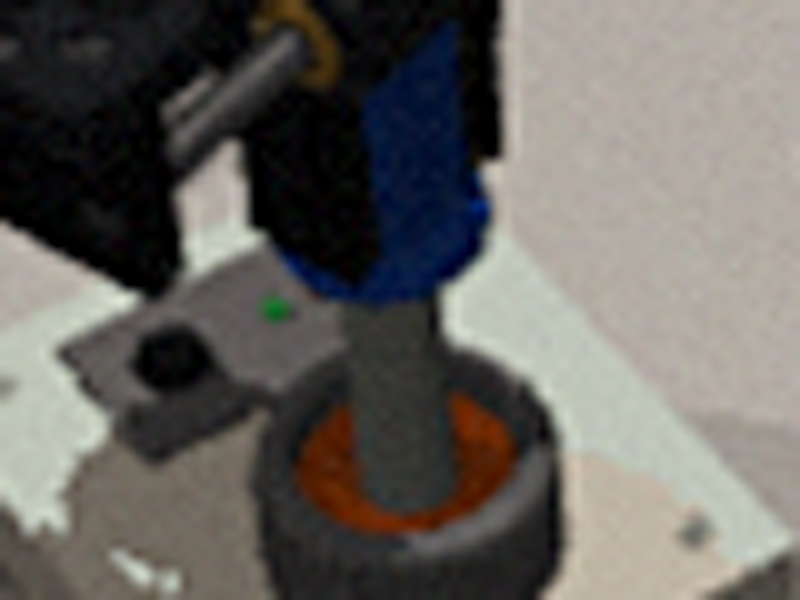

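The shaft end (about 408,490) sits centred in the cap's recess, with the cap a few mm below the rim. I'll carry on by feel.

>>> drive_tool(
  motion=[
    [[0, 0, 0.2], [0, 0, 0], -1],
    [[0, 0, 0.2], [0, 0, 0], -1],
    [[0, 0, 0], [0, 0, 0], -1],
    [[0, 0, 0], [0, 0, 0], -1],
  ],
)

```text
time: 10.85
position: [0.4712, -0.0096, 0.2173]
tool_rot: [2.018, 2.408, 0.0]
ft_force: [0.1, 0.1, 0.8]
grip_width: 0.25
grip_force: 40.0
```

>>> drive_tool(
  motion=[
    [[0, 0, 0.2], [0, 0, 0], -1],
    [[0, 0, 0.2], [0, 0, 0], -1],
    [[0, 0, 0], [0, 0, 0], -1],
    [[0, 0, 0], [0, 0, 0], -1],
  ],
)

```text
time: 11.35
position: [0.4712, -0.0096, 0.2133]
tool_rot: [2.018, 2.408, 0.0]
ft_force: [-0.3, -0.2, 1.9]
grip_width: 0.249
grip_force: 40.0
```

>>> drive_tool(
  motion=[
    [[0, 0, 0.2], [0, 0, 0], -1],
    [[0, 0, 0.2], [0, 0, 0], -1],
    [[0, 0, 0], [0, 0, 0], -1],
    [[0, 0, 0], [0, 0, 0], -1],
  ],
)

```text
time: 11.85
position: [0.4712, -0.0096, 0.2093]
tool_rot: [2.018, 2.408, 0.0]
ft_force: [0.8, -0.2, 1.4]
grip_width: 0.25
grip_force: 40.0
```

>>> drive_tool(
  motion=[
    [[0, 0, 0.2], [0, 0, 0], -1],
    [[0, 0, 0.2], [0, 0, 0], -1],
    [[0, 0, 0], [0, 0, 0], -1],
    [[0, 0, 0], [0, 0, 0], -1],
  ],
)

```text
time: 12.35
position: [0.4712, -0.0097, 0.2053]
tool_rot: [2.018, 2.408, 0.0]
ft_force: [-0.6, 0.3, 2.7]
grip_width: 0.249
grip_force: 40.0
```

>>> drive_tool(
  motion=[
    [[0, 0, 0.15], [0, 0, 0], -1],
    [[0, 0, 0.15], [0, 0, 0], -1],
    [[0, 0, 0], [0, 0, 0], -1],
    [[0, 0, 0], [0, 0, 0], -1],
  ],
)

```text
time: 12.85
position: [0.4716, -0.0097, 0.2034]
tool_rot: [2.018, 2.408, 0.002]
ft_force: [-2.2, -0.2, 10.3]
grip_width: 0.251
grip_force: 40.0
```

>>> drive_tool(
  motion=[
    [[0, 0, 0.05], [0, 0, 0], -1],
    [[0, 0, 0], [0, 0, 0], -1],
    [[0, 0, 0], [0, 0, 0], -1],
  ],
)

```text
time: 13.22
position: [0.4717, -0.0097, 0.2032]
tool_rot: [2.018, 2.408, 0.002]
ft_force: [-2.7, -0.7, 11.7]
grip_width: 0.248
grip_force: 40.0
```

>>> drive_tool(
  motion=[
    [[0, 0, 0.05], [0, 0, 0], -1],
    [[0, 0, 0], [0, 0, 0], -1],
    [[0, 0, 0], [0, 0, 0], -1],
  ],
)

```text
time: 13.6
position: [0.4718, -0.0097, 0.2029]
tool_rot: [2.018, 2.408, 0.002]
ft_force: [-2.1, -0.7, 11.9]
grip_width: 0.248
grip_force: 40.0
```

>>> drive_tool(
  motion=[
    [[0, 0, 0.05], [0, 0, 0], -1],
    [[0, 0, 0], [0, 0, 0], -1],
    [[0, 0, 0], [0, 0, 0], -1],
  ],
)

```text
time: 13.98
position: [0.4719, -0.0097, 0.2024]
tool_rot: [2.017, 2.407, 0.003]
ft_force: [-2.2, 0.1, 12.5]
grip_width: 0.248
grip_force: 40.0
```

>>> drive_tool(
  motion=[
    [[0, 0, 0.05], [0, 0, 0], -1],
    [[0, 0, 0], [0, 0, 0], -1],
    [[0, 0, 0], [0, 0, 0], -1],
  ],
)

```text
time: 14.35
position: [0.4719, -0.0096, 0.2017]
tool_rot: [2.017, 2.407, 0.002]
ft_force: [-2.0, 0.0, 10.6]
grip_width: 0.249
grip_force: 40.0
```

>>> drive_tool(
  motion=[
    [[0, 0, 0.05], [0, 0, 0], -1],
    [[0, 0, 0.03], [0, 0, 0], -1],
    [[0, 0, 0], [0, 0, 0], -1],
    [[0, 0, 0], [0, 0, 0], -1],
  ],
)

```text
time: 14.85
position: [0.4719, -0.0096, 0.2005]
tool_rot: [2.017, 2.407, 0.002]
ft_force: [-0.3, -0.1, 7.4]
grip_width: 0.25
grip_force: 40.0
```

>>> drive_tool(
  motion=[
    [[0, 0, 0.05], [0, 0, 0], -1],
    [[0, 0, 0.05], [0, 0, 0], -1],
    [[0, 0, 0], [0, 0, 0], -1],
    [[0, 0, 0], [0, 0, 0], -1],
  ],
)

```text
time: 15.35
position: [0.4718, -0.0096, 0.1992]
tool_rot: [2.017, 2.407, 0.002]
ft_force: [-0.1, -0.3, 5.0]
grip_width: 0.253
grip_force: 40.0
```

>>> drive_tool(
  motion=[
    [[0, 0, 0.05], [0, 0, 0], -1],
    [[0, 0, 0.05], [0, 0, 0], -1],
    [[0, 0, 0], [0, 0, 0], -1],
    [[0, 0, 0], [0, 0, 0], -1],
  ],
)

```text
time: 15.85
position: [0.4718, -0.0096, 0.1981]
tool_rot: [2.017, 2.407, 0.002]
ft_force: [0.2, -0.2, 6.5]
grip_width: 0.249
grip_force: 40.0
```

>>> drive_tool(
  motion=[
    [[0, 0, 0.05], [0, 0, 0], -1],
    [[0, 0, 0.05], [0, 0, 0], -1],
    [[0, 0, 0], [0, 0, 0], -1],
    [[0, 0, 0], [0, 0, 0], -1],
  ],
)

```text
time: 16.35
position: [0.4716, -0.0096, 0.1966]
tool_rot: [2.017, 2.407, 0.002]
ft_force: [0.8, -0.0, 3.0]
grip_width: 0.246
grip_force: 40.0
```

>>> drive_tool(
  motion=[
    [[0, 0, 0.05], [0, 0, 0], -1],
    [[0, 0, 0.03], [0, 0, 0], -1],
    [[0, 0, 0], [0, 0, 0], -1],
    [[0, 0, 0], [0, 0, 0], -1],
  ],
)

```text
time: 16.85
position: [0.4705, -0.0097, 0.195]
tool_rot: [-2.017, -2.407, 0.002]
ft_force: [0.8, 0.4, -0.5]
grip_width: 0.249
grip_force: 40.0
```

>>> drive_tool(
  motion=[
    [[0, 0, 0.04], [0, 0, 0], -1],
    [[0, 0, 0.03], [0, 0, 0], -1],
    [[0, 0, 0], [0, 0, 0], -1],
    [[0, 0, 0], [0, 0, 0], -1],
  ],
)

```text
time: 17.35
position: [0.4711, -0.0097, 0.195]
tool_rot: [-2.018, -2.408, -0.0]
ft_force: [0.4, 0.8, -0.8]
grip_width: 0.248
grip_force: 40.0
```

>>> drive_tool(
  motion=[
    [[0, 0, 0.04], [0, 0, 0], -1],
    [[0, 0, 0.03], [0, 0, 0], -1],
    [[0, 0, 0], [0, 0, 0], -1],
    [[0, 0, 0], [0, 0, 0], -1],
  ],
)

```text
time: 17.85
position: [0.4712, -0.0097, 0.1943]
tool_rot: [2.018, 2.408, 0.0]
ft_force: [-0.1, -0.6, -0.5]
grip_width: 0.249
grip_force: 40.0
```

>>> drive_tool(
  motion=[
    [[0, 0, 0.04], [0, 0, 0], -1],
    [[0, 0, 0.03], [0, 0, 0], -1],
    [[0, 0, 0], [0, 0, 0], -1],
    [[0, 0, 0], [0, 0, 0], -1],
  ],
)

```text
time: 18.35
position: [0.4712, -0.0096, 0.1937]
tool_rot: [2.018, 2.408, 0.0]
ft_force: [-1.8, -0.3, 3.2]
grip_width: 0.25
grip_force: 40.0
```

The force dropped to about zero and then rose again on the buffer, so it clicked. Now I'll withdraw.

>>> drive_tool(
  motion=[
    [[0, 0, -0.3], [0, 0, 0], -1],
    [[0, 0, -0.5], [0, 0, 0], -1],
    [[0, 0, -1], [0, 0, 0], -1],
    [[0, 0, -1.5], [0, 0, 0], -1],
    [[0, 0, -1.5], [0, 0, 0], -1],
    [[0, 0, -1.5], [0, 0, 0], -1],
    [[0, 0, -1], [0, 0, 0], -1],
    [[0, 0, 0], [0, 0, 0], -1],
    [[-2, -0.2, 0], [0, 0, 0], -1],
    [[-4, -0.4, 0], [0, 0, 0], -1],
    [[-4, -0.4, 0], [0, 0, 0], -1],
    [[0, 0, 0], [0, 0, 0], -1],
  ],
)

```text
time: 19.85
position: [0.4782, -0.1135, 0.2662]
tool_rot: [2.025, 2.401, -0.002]
ft_force: [-0.1, -0.3, -1.6]
grip_width: 0.252
grip_force: 40.0
```

```bash
python3 -c "
from h import *
go([.4864,-.2118,.268],10)
s=ctrl.get_image('scene')[:,:,::-1];cv2.imwrite('pics/e.png',np.hstack([crop(s,265,220,50,60,8),crop(s,290,230,50,60,8)]))
cv2.imwrite('pics/e.png',crop(s,260,200,133,100,6))"
```

```text
t 19.85 pos [ 0.4782 -0.1135  0.2662] F [-0.14 -0.3  -1.6 ] shift [-9.83 -0.85 -0.16] turn [-0.05  0.08 -0.29] w 0.252 q [-0.65 -0.03  0.82  1.89  0.03  1.27  0.33]
```

View pics/e.png

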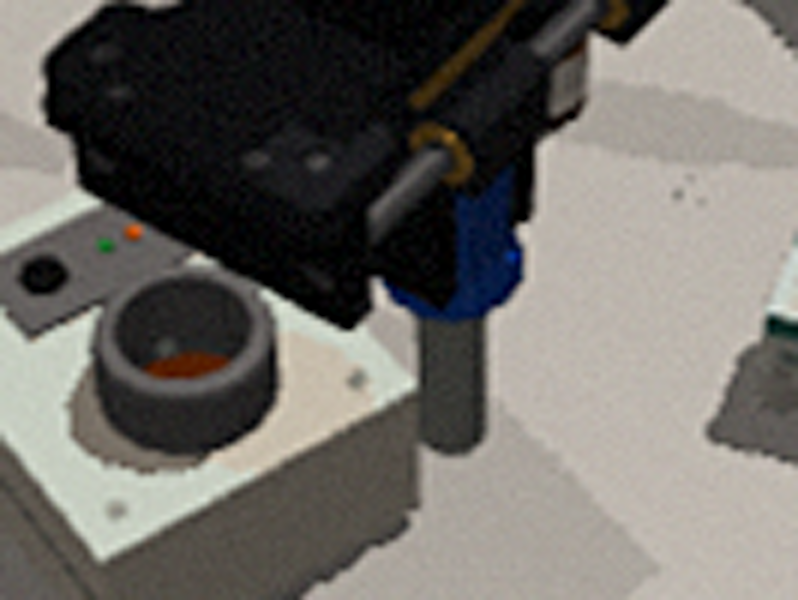

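The cap stays deep in the well (orange at crop (185,365), with a ball visible above it). The pusher hangs straight. Next I go over the stand.

>>> drive_tool(
  motion=[
    [[-2.5, -0.2, 0], [0, 0, 0], -1],
    [[-3, -0.3, 0], [0, 0, 0], -1],
    [[-2.5, -0.2, 0], [0, 0, 0], -1],
    [[-1.5, -0.1, 0], [0, 0, 0], -1],
    [[0, 0, 0], [0, 0, 0], -1],
    [[0, 0, 0], [0, 0, 0], -1],
  ],
)

```text
time: 20.65
position: [0.4877, -0.2031, 0.2661]
tool_rot: [-2.015, -2.409, -0.001]
ft_force: [0.4, -0.6, -2.0]
grip_width: 0.247
grip_force: 40.0
```

```bash
python3 -c "
from h import *
go([.4865,-.2118,.24],10)"
```

```text
t 20.65 pos [ 0.4877 -0.2031  0.2661] F [ 0.35 -0.59 -1.97] shift [-0.84 -0.27  2.61] turn [-0.03 -0.07  0.19] w 0.247 q [-0.53  0.09  0.93  1.81 -0.08  1.27  0.6 ]
```

>>> drive_tool(
  motion=[
    [[-0.5, -0.2, 0], [0, 0, 0], -1],
    [[-0.34, -0.07, 0], [0, 0, 0.2], -1],
    [[0, 0, 1], [0, 0, 0], -1],
    [[0, 0, 1], [0, 0, 0], -1],
    [[0, 0, 0.6], [0, 0, 0], -1],
    [[0, 0, 0], [0, 0, 0], -1],
    [[0, 0, 0], [0, 0, 0], -1],
  ],
)

```text
time: 21.52
position: [0.4865, -0.2136, 0.2407]
tool_rot: [2.022, 2.404, 0.0]
ft_force: [0.4, 0.0, -0.7]
grip_width: 0.249
grip_force: 40.0
```

```bash
python3 -c "
from h import *
go([.4865,-.2118,.215],10)"
```

```text
t 21.525 pos [ 0.4865 -0.2136  0.2407] F [ 0.44  0.01 -0.7 ] shift [0.18 0.03 2.57] turn [ 0.01  0.01 -0.12] w 0.249 q [-0.5   0.13  0.94  1.84 -0.11  1.22  0.65]
```

>>> drive_tool(
  motion=[
    [[0.18, 0, 0], [0, 0, 0], -1],
    [[0, 0, 0.7], [0, 0, 0], -1],
    [[0, 0, 0.7], [0, 0, 0], -1],
    [[0, 0, 0.5], [0, 0, 0], -1],
    [[0, 0, 0], [0, 0, 0], -1],
    [[0, 0, 0], [0, 0, 0], -1],
  ],
)

```text
time: 22.28
position: [0.4861, -0.2119, 0.2216]
tool_rot: [2.022, 2.404, 0.0]
ft_force: [0.1, -0.3, -1.2]
grip_width: 0.25
grip_force: 40.0
```

```bash
python3 -c "
from h import *
go([.4865,-.2118,.150],10)
s=ctrl.get_image('scene')[:,:,::-1];cv2.imwrite('pics/f.png',crop(s,340,270,80,60,10))"
```

```text
t 22.275 pos [ 0.4861 -0.2119  0.2216] F [ 0.13 -0.28 -1.15] shift [0.   0.04 7.16] turn [ 0.01  0.01 -0.13] w 0.25 q [-0.5   0.15  0.94  1.87 -0.13  1.19  0.66]
```

View pics/f.png

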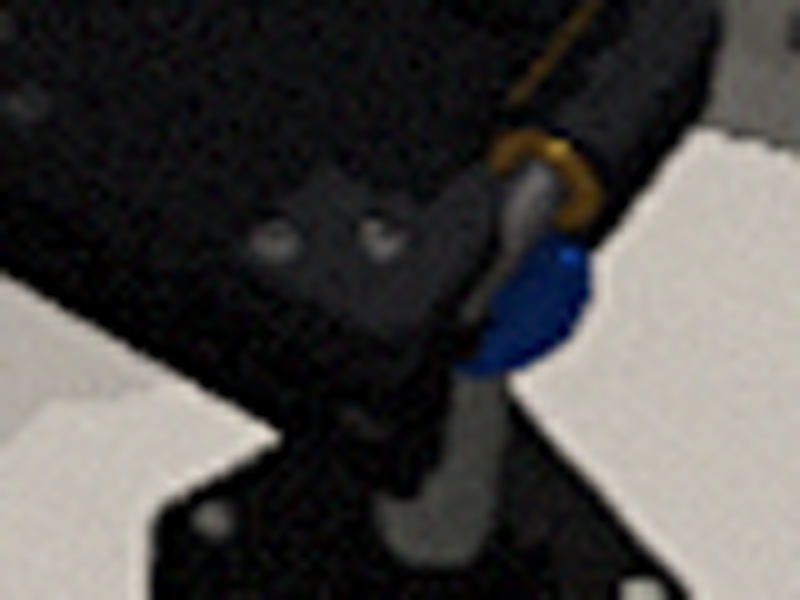

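The shaft end (about 436,545) sits midway between the screws over the hole. I'll lower it slowly.

>>> drive_tool(
  motion=[
    [[0, 0.03, 0.4], [0, 0, 0], -1],
    [[0, 0, 0.4], [0, 0, 0], -1],
    [[0, 0, 0.4], [0, 0, 0], -1],
    [[0, 0, 0.4], [0, 0, 0], -1],
    [[0, 0, 0], [0, 0, 0], -1],
    [[0, 0, 0], [0, 0, 0], -1],
  ],
)

```text
time: 23.08
position: [0.4864, -0.2118, 0.2056]
tool_rot: [2.022, 2.404, 0.0]
ft_force: [-0.3, 0.1, -0.6]
grip_width: 0.245
grip_force: 40.0
```

In the hole with no resistance. I'll go down to just above the seat.

>>> drive_tool(
  motion=[
    [[0, 0, 0.8], [0, 0, 0], -1],
    [[0, 0, 1], [0, 0, 0], -1],
    [[0, 0, 1], [0, 0, 0], -1],
    [[0, 0, 1], [0, 0, 0], -1],
    [[0, 0, 0.8], [0, 0, 0], -1],
    [[0, 0, 0.5], [0, 0, 0], -1],
    [[0, 0, 0.2], [0, 0, 0], -1],
    [[0, 0, 0], [0, 0, 0], -1],
    [[0, 0, 0], [0, 0, 0], -1],
  ],
)

```text
time: 24.2
position: [0.4866, -0.2118, 0.1529]
tool_rot: [2.022, 2.404, 0.001]
ft_force: [0.4, 0.0, -0.7]
grip_width: 0.247
grip_force: 40.0
```

>>> drive_tool(
  motion=[
    [[0, 0, 0.15], [0, 0, 0], -1],
    [[0, 0, 0.1], [0, 0, 0], -1],
    [[0, 0, 0.1], [0, 0, 0], -1],
    [[0, 0, 0], [0, 0, 0], -1],
    [[0, 0, 0], [0, 0, 0], -1],
  ],
)

```text
time: 24.82
position: [0.4864, -0.2117, 0.149]
tool_rot: [2.022, 2.404, 0.0]
ft_force: [0.5, 0.1, -1.6]
grip_width: 0.248
grip_force: 40.0
```

>>> drive_tool(
  motion=[
    [[0, 0, 0.06], [0, 0, 0], -1],
    [[0, 0, 0.04], [0, 0, 0], -1],
    [[0, 0, 0], [0, 0, 0], -1],
    [[0, 0, 0], [0, 0, 0], -1],
  ],
)

```text
time: 25.32
position: [0.4864, -0.2117, 0.1482]
tool_rot: [-2.022, -2.404, -0.0]
ft_force: [-1.1, 0.6, 2.1]
grip_width: 0.248
grip_force: 40.0
```

It's seated with light contact. Release and retreat.

>>> drive_tool(
  motion=[
    [[0, 0, 0], [0, 0, 0], -0.4],
    [[0, 0, 0], [0, 0, 0], -0.2],
    [[0, 0, 0], [0, 0, 0], 0.2],
    [[0, 0, 0], [0, 0, 0], 0.8],
    [[0, 0, 0], [0, 0, 0], 1],
    [[0, 0, 0], [0, 0, 0], 1],
    [[0, 0, 0], [0, 0, 0], 1],
    [[0, 0, 0], [0, 0, 0], 1],
  ],
)

```text
time: 26.32
position: [0.4863, -0.2117, 0.1481]
tool_rot: [-2.022, -2.404, -0.0]
ft_force: [0.7, -1.4, -0.3]
grip_width: 0.962
grip_force: 0.0
```

>>> drive_tool(
  motion=[
    [[0, 0, -0.5], [0, 0, 0], 1],
    [[0, 0, -1], [0, 0, 0], 1],
    [[0, 0, -2], [0, 0, 0], 1],
    [[0, 0, -3], [0, 0, 0], 1],
    [[0, 0, -3], [0, 0, 0], 1],
    [[0, 0, -3], [0, 0, 0], 1],
    [[0, 0, -1], [0, 0, 0], 1],
    [[3, 0, 0], [0, 0, 0], 1],
    [[5, 0, 0], [0, 0, 0], 1],
    [[5, 0, 0], [0, 0, 0], 1],
    [[3, 0, 0], [0, 0, 0], 1],
    [[0, 0, 0], [0, 0, 0], 1],
  ],
)

```text
time: 27.82
position: [0.4584, -0.0516, 0.2828]
tool_rot: [-2.015, -2.409, -0.001]
ft_force: [0.3, 0.1, 0.3]
grip_width: 1.001
grip_force: 0.0
```

```bash
python3 -c "
from h import *
s=ctrl.get_image('scene')[:,:,::-1];cv2.imwrite('pics/g.png',crop(s,250,220,180,135,4.4))"
```

```text
(no output)
```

View pics/g.png

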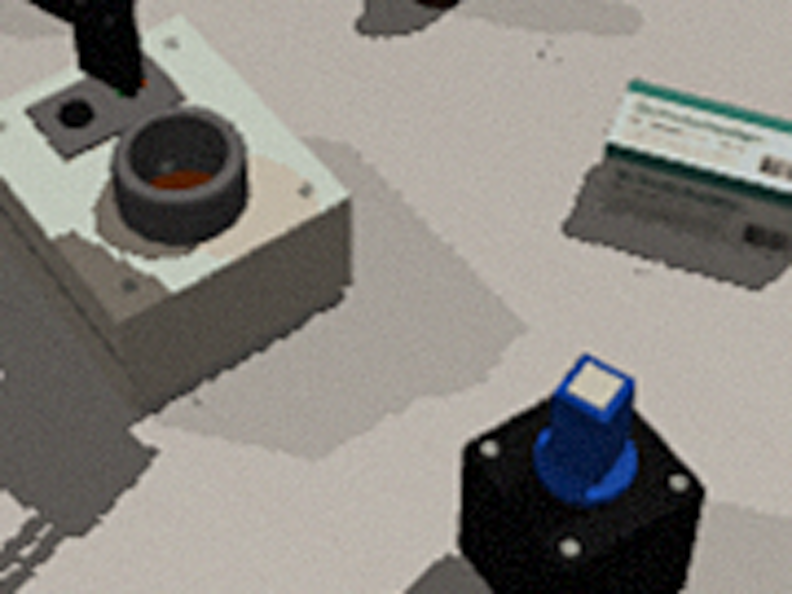

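The pusher is upright and fully down in its stand (585,440). The cap is still caught low in the well (180,180).

```bash
python3 -c "
from bench import ctrl
print(ctrl.close_job())"
```

```text
the job is handed in; nothing more can be done
None
```

The job is handed in, with no verdict returned: the last picture shows the cap caught down the well and the pusher released, upright and fully down in its stand, and the hardest press I read on the cap was about 14 N.

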